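# Fit the handle sleeve and hold the notcher guard open

## Task

Push the loose handle sleeve fully home onto the upright spigot of the tube notcher's closed guard, then swing the guard open by that sleeve to 45 degrees, against its closing spring. Finish still gripping the sleeve, with the sleeve fully home and the guard held steady at 45 degrees; do not let go, do not hold the guard by anything but the sleeve, and leave the other things on the bench where they are.

Things in the scene. Friction and masses are not known exactly. Their poses are not given: they have to be found in the camera images.
- handle_centre (a point): the handle: a plain steel tube standing on the bench, 110 mm tall, 30 mm outer diameter, with a collar 39 mm across and 9 mm high round its foot and a closed, bevelled top; the only one of the three upright steel cylinders with a collar. 0.16 kg. The point lies on its axis, 55 mm above its foot; its z axis points to the closed top. Grip it on the plain part above the collar
- handle_mouth (a point): centre of the handle's open foot (same axes as the handle): round bore 21 mm wide, 98 mm deep, so it seats with this rim on the boss of the spigot
- spigot_foot (a point): where the guard's spigot stands on its boss (disc 44 mm across, 6 mm high, on the guard plate); fixed in the guard. The spigot is a round steel stub 18.4 mm in diameter, 60 mm long, its last 10 mm tapering to 8 mm. z points along the spigot (straight up while the guard is closed, 92 mm above the bench); x points from the hinge towards the guard's free edge. 40 mm from the hinge line along x and 11 mm above it along z
- guard_hinge (a point): middle of the guard's hinge line, which is level, along this frame's y axis, at the edge of the guard nearer the robot, 81 mm above the bench. The guard is a flat steel plate (166 x 186 x 5 mm) lying on the notcher's open box; when it opens, its far edge rises and swings back towards the robot. The axes turn with the guard
- guard (a joint): opening angle of the guard, rad: 0 closed (lying level), stop at 1.35; 45 degrees is 0.785. Weight and spring shut it from anywhere with about 0.4 N m. The sleeve has a little play on the spigot, so the guard may lag it by a few degrees
- handle: the handle's body, origin at the centre of its foot, z to its closed top
- notcher: the notcher, fixed: grey base plate 220 x 220 x 12 mm, grey box 78 mm high, origin under the centre of the base plate; x runs from the hinge side to the free-edge side, and a green motor (72 mm across, top 84 mm high) sticks out to 226 mm along +y; a tube end sticks out of the box to 125 mm along -y at 50 mm height
- offcut: bystander: steel tube offcut standing upright, 42 mm diameter, 60 mm tall, origin at its foot
- slug: bystander: solid steel bar end standing upright, 25 mm diameter, 85 mm tall, origin at its foot
- wrench: bystander: spanner lying on the bench
- fluid: bystander: white can, 66 mm diameter, 120 mm tall, origin at its foot
- tape_measure: bystander: black tape measure, 70 x 34 x 62 mm, origin at its foot
- brush: bystander: hand brush lying on the bench
Mind the look-alikes: they are no part of the job. Leave any brown or orange look-alike of the handle alone.

How it is judged:
By the outcome, as a careful person would: the job done as asked, in the order asked, and still so for the second after the job is handed in, while the arm keeps its last pose, push and grip.
It also fails if it takes over 54 s, if anything falls off the work surface, if the arm or the gripper's body presses on something with over 40 N, if the wrist force passes 120 N, or if a joint passes its speed limit or range.

## Robot

A 7-joint arm with a two-finger parallel gripper is mounted at the origin on the work surface. World frame = base frame: x ahead of the robot, y to its left, z up, the work surface at z = 0. Lengths are in m, angles in rad, forces in N, time in s.
With the tool pointing down it reaches from about 0.35 to 0.775 m from the base axis. Payload 3.1 kg.
Tool frame: the origin (TCP) lies at the very end of the fingers, on their centre line; the grasp point (between the pads) lies behind it (env.grip_point_offset is the z of the grasp point in the tool frame, in m); z points along the fingers, y is the line along which they close (so a half turn about z gives the same grasp; the last joint's range is limited). The gripper opens to 85 mm and grips with 20 to 120 N. Pads are 22 mm wide; open, the fingers measure 114 mm over their backs; the gripper's body (76 mm by 85 mm) begins 54 mm behind the grasp point. The pads swing forward as they close: fully open they stand 13 mm farther back than shut.
Start: joints at [-1.265, 0.311, 0.014, 1.512, -0.004, 1.319, -0.027], TCP at [0.187, 0.517, 0.231] pointing down, gripper open.
Joint ranges: [-2.7, 2.7], [-0.3, 1.91], [-1.27, 1.3], [0.12, 2.57], [-1.44, 4.58], [0.2, 2.03], [-3.05, 3.05]. Speed limits (rad/s): [2.79, 2.79, 3.14, 3.14, 3.14, 3.14, 3.14].

## Interface

Orientations are given as a unit quaternion [x, y, z, w].
In Python, from bench import env gives the robot as it stands.
- The arm moves only by the tool play_rows, never from a script. Its argument "motion" is a list of rows, each a list of 3 entries, a list of its own where there are three numbers: the closure, from 0 (fully open) to 1 (shut), then the shift along the tool's x, y, z in mm, then the turn about the tool's z in rad. In form: [[grip, [x, y, z], roll], ...]. A call has 1 to 8 rows; each row is the pose to reach, as a shift and turn from the pose commanded when the call began, along the tool's axes at that moment; what a row does not reach only later rows make up. A row lasts 1/12 s, in which the tool goes at most 41.7 mm and 7.16 degrees, less where a joint would pass 70% of its speed; a pose out of reach is approached as far as the arm can. A call with a gripper value outside its range is refused whole. The fingers move at their own pace and stop on an object; "force" is the grip in N (left out, the last holds). Time passes only in rows, so rows that repeat a pose let the fingers close. It gives the time, the measured TCP pose, the force, the opening and the grip force at its end, in the units of the state.
- env.state(): the state, without advancing time (a new reading comes with each control period).
- env.snapshot(name): name is "scene" or "top"; returns a dict with "frame" (400x640x3 uint8, red, green, blue), "z_map" (400x640 float32, m along the optical axis (not along the pixel's ray), 0 where there is no reading), "mtx" (3x3 intrinsics, pixels), "k1" (the pictures are not rectified: a ray, as slopes to the right and down, at radius r is drawn at 1 + k1 r^2 times it, then the intrinsics apply), "xyz" and "attitude" of the camera in the world. Camera axes: x right, y up, looking along -z (the intrinsics and any distortion apply to the point x, -y, -z); pixel columns grow to the right and rows downward; lengths in m; the calibration is good to about 2 mm. A picture is of the moment at which its call begins.
- env.hand_in(): hands the job in; it is judged then, once.
The state is a dict: "time_s": time; "joint_pos": joint angles; "qd": joint speeds; "joint_efforts": joint torques, N m; "ee_pos": TCP position; "tool_rot": TCP orientation; "wrist_force": force on the tool from outside, world axes, zero at the start; "moment": the same for the moment, N m; "finger_gap": finger opening in m; "grasp_force": force on a finger pad.
Only numpy, scipy, OpenCV 4.12 (cv2) and the standard library are available. Lean on these libraries where they do the work, as an engineer would, in place of code of your own. Each camera call takes 0.05 s, during which the arm holds its last target. There are 200 camera calls.

## Working session

There is one attempt and no reset: what is moved stays moved. The work goes in short steps, Python scripts to look and compute and a tool call to move; the robot and the scene stay as the last step left them, time stands still between calls to the robot, and variables do not carry over. Pictures are saved under pics/ and viewed, at most 10 in all, crops included, and the job is handed in when it is done.

Besides the shell and the picture viewer there is one more tool, called after "Call:" as a command line: name --argument value ..., lists and objects as JSON in quotes. play_rows: Moves the arm, as the interface text tells. Its arguments: {"type":"object","properties":{"motion":{"type":"array","items":{"type":"array"}},"force":{"type":"number"}},"required":["motion"]}

```bash
mkdir -p pics; cat > h.py <<'E'
import numpy as np, cv2
from bench import env
from scipy.spatial.transform import Rotation as R
def snap(n,png=None):
    s=env.snapshot(n)
    if png: cv2.imwrite('pics/'+png,s['frame'][:,:,::-1])
    return s
def rot(a):
    a=np.array(a); return R.from_quat(a).as_matrix() if a.size==4 else a.reshape(3,3)
def rays(s,uv):
    K=np.array(s['mtx']); uv=np.atleast_2d(uv).astype(float)
    d=np.c_[(uv[:,0]-K[0,2])/K[0,0],(uv[:,1]-K[1,2])/K[1,1]]; rd=np.linalg.norm(d,axis=1); r=rd.copy()
    for _ in range(20): r=rd/(1+s['k1']*r*r)
    d=d/(1+s['k1']*r*r)[:,None]
    return np.c_[d[:,0],-d[:,1],-np.ones(len(d))]
def plane(s,uv,z):
    d=rays(s,uv)@rot(s['attitude']).T; o=np.array(s['xyz']); return o+d*((z-o[2])/d[:,2])[:,None]
def depth(s,uv):
    uv=np.atleast_2d(uv); zz=np.array([s['z_map'][int(v),int(u)] for u,v in uv])
    return rays(s,uv)*zz[:,None]@rot(s['attitude']).T+np.array(s['xyz'])
def cloud(s):
    v,u=np.mgrid[0:400,0:640]; return depth(s,np.c_[u.ravel(),v.ravel()]).reshape(400,640,3)
E
python3 - <<'E'
from h import *
for n in('scene','top'):
    s=snap(n,n+'1.png'); print(n,s['xyz'],s['attitude'],s['mtx'],s['k1'],(s['z_map']>0).mean())
print(env.grip_point_offset,env.state())
E
```

```text
scene [1.37565912 0.00164138 0.78927473] [0.3052496  0.29179536 0.63072113 0.65105223] [[395.22416695   0.         319.2771172 ]
 [  0.         395.22416695 197.91864654]
 [  0.           0.           1.        ]] -0.029608081627303138 0.99590625
top [0.3412964  0.028947   1.11745532] [ 0.07867434 -0.07152357 -0.66022195  0.74350635] [[362.87225201   0.         321.56217379]
 [  0.         362.87225201 203.75584236]
 [  0.           0.           1.        ]] -0.058873112128204265 0.99619921875
-0.0187 {'time_s': 0.1, 'joint_pos': array([-1.26470182,  0.31166877,  0.01400502,  1.5129018 , -0.00438358,
        1.31919981, -0.02719641]), 'qd': array([-5.23101960e-04, -1.28390015e-03, -1.66620053e-05, -5.09594446e-03,
        5.05727866e-04, -2.47469797e-03, -8.46658165e-04]), 'joint_efforts': array([ 5.32040267e-04, -3.80856299e+01,  1.46599445e-01, -2.31244433e+01,
        1.23795829e-02,  8.00264126e-03,  9.21262597e-06]), 'ee_pos': array([0.187229  , 0.51645372, 0.23031501]), 'tool_rot': array([ 1.72986210e-01,  9.84923661e-01, -1.06557920e-03, -1.31505958e-04]), 'wrist_force': array([-0.30756962,  0.18602956,  0.23292477]), 'moment': array([ 0.03885825,  0.01111925, -0.0120823 ]), 'grasp_force': 0.0, 'finger_gap': 0.08542952967304238}
```

View pics/scene1.png

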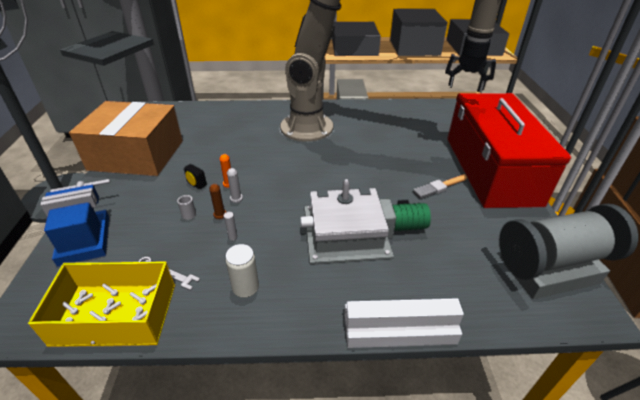

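View pics/top1.png

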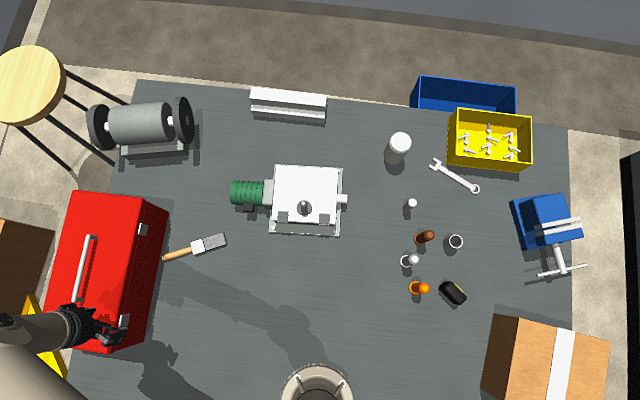

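In the scene view, the candidates are a grey tube with a collar (235,185), a grey slug (231,225), a hollow offcut (186,207), an orange look-alike (226,170) and a brown one (217,200). The spigot is at (346,190). In the top view these are (410,260), (412,203), (456,241), (419,288), (425,237) and (305,207). The tube with the collar fits the description, so I'll check it in a crop.

```bash
python3 - <<'E'
from h import *
a=snap('scene');b=snap('top')
c1=cv2.resize(a['frame'][145:245,170:260],None,fx=4,fy=4,interpolation=2);c2=cv2.resize(b['frame'][185:285,390:480],None,fx=4,fy=4,interpolation=2)
cv2.imwrite('pics/crop1.png',np.hstack([c1,c2])[:,:,::-1])
for n,s in(('scene',a),('top',b)):
    P=cloud(s)
    sat=np.ptp(s['frame'].astype(int),axis=2)<45
    # handle: high points near ground location
    c=plane(s,[(235,185)] if n=='scene' else [(410,260)],0.06)[0]
    m=(np.hypot(P[...,0]-c[0],P[...,1]-c[1])<.06)&(P[...,2]>.015)&sat
    k,l,st,ce=cv2.connectedComponentsWithStats(m.astype(np.uint8))
    for i in range(1,k):
        if st[i,4]>15:
            q=P[l==i]; print(n,'handle?',st[i],q.min(0).round(3),q.max(0).round(3)); t=q[q[:,2]>q[:,2].max()-.006]; print('  top',t.mean(0).round(4),len(t))
    c=plane(s,[(346,190)] if n=='scene' else [(305,207)],0.12)[0]; print('spig',c)
    m=(np.hypot(P[...,0]-c[0],P[...,1]-c[1])<.06)&(P[...,2]>.105)
    q=P[m]; vu=np.argwhere(m); print(n,'spig',q.min(0).round(3),q.max(0).round(3),len(q),vu.min(0),vu.max(0)); t=q[q[:,2]>q[:,2].max()-.008]; print('  top',t.mean(0).round(4),len(t))
    for lo,hi in((.105,.125),(.125,.145)):
        t=q[(q[:,2]>lo)&(q[:,2]<hi)]; print(lo,t.mean(0).round(4),t.min(0).round(4),t.max(0).round(4))
    # plate
    m=(np.hypot(P[...,0]-c[0],P[...,1]-c[1])<.16)&(abs(P[...,2]-.083)<.008)&sat
    k,l,st,ce=cv2.connectedComponentsWithStats(m.astype(np.uint8)); i=1+st[1:,4].argmax()
    pts=np.argwhere(l==i)[:,::-1].astype(np.float32); q=P[l==i]; print('platez',np.median(q[:,2]))
    r=cv2.minAreaRect((q[:,:2]*1000).astype(np.float32)); print(r)
E
```

```text
scene handle? [227 168  14  31 290] [ 0.421 -0.233  0.015] [ 0.453 -0.204  0.113]
  top [ 0.4356 -0.2188  0.1099] 35
spig [0.54866559 0.10542213 0.12      ]
scene spig [0.541 0.095 0.105] [0.557 0.114 0.154] 103 [179 342] [195 349]
  top [0.5476 0.1037 0.1495] 22
0.105 [0.5518 0.1035 0.115 ] [0.5447 0.0955 0.105 ] [0.5549 0.1115 0.125 ]
0.125 [0.5514 0.104  0.136 ] [0.5444 0.0964 0.1258] [0.5572 0.1136 0.1449]
platez 0.08631611190659805
((585.7183837890625, 127.48299407958984), (176.9285888671875, 227.290771484375), 3.363351583480835)
top handle? [402 254  18  12 162] [ 0.419 -0.236  0.016] [ 0.448 -0.206  0.113]
  top [ 0.4334 -0.2211  0.109 ] 50
spig [0.54109269 0.09701959 0.12      ]
top spig [0.537 0.094 0.106] [0.554 0.111 0.153] 51 [201 300] [209 306]
  top [0.5456 0.1014 0.1484] 21
0.105 [0.5392 0.0998 0.115 ] [0.5367 0.0943 0.1059] [0.5433 0.1088 0.1247]
0.125 [0.5426 0.1025 0.139 ] [0.5373 0.094  0.1251] [0.5541 0.111  0.1443]
platez 0.08530445950632526
((586.3759765625, 122.27830505371094), (175.0334930419922, 220.16366577148438), 3.3137428760528564)
```

View pics/crop1.png

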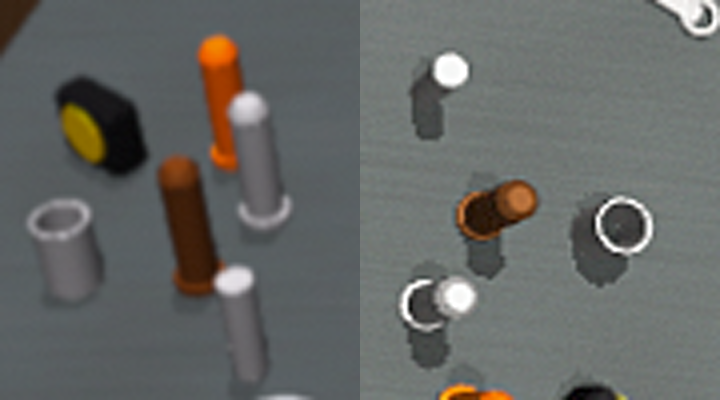

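The crop confirms the choice: the grey tube with a white collar ring at its foot (crop 265,205) is the handle. The orange and brown ones are the look-alikes. Next I'll check clearances.

```bash
cat >> h.py <<'E'
def shift(target,roll_to=None):
    s=env.state(); M=rot(s['tool_rot']); d=M.T@(np.array(target)-s['ee_pos'])*1000
    y=M[:,1]; out='shift mm %s'%d.round(1)
    if roll_to is not None:
        dy=(roll_to-np.degrees(np.arctan2(y[1],y[0]))+90)%180-90; out+=' roll %.3f'%(-np.radians(dy))
    print(out,'tcp',s['ee_pos'].round(4),'yang',np.degrees(np.arctan2(y[1],y[0])).round(2),'t',s['time_s'],'wf',s['wrist_force'].round(1),'gap',round(s['finger_gap'],4),s['grasp_force'])
E
python3 - <<'E'
from h import *
b=snap('top');a=snap('scene')
for n,s,pts in(('top',b,dict(brown=(427,235),orange=(424,286),slug=(412,203),offcut=(456,236))),('scene',a,dict(brown=(217,186),orange=(226,156),slug=(231,215)))):
    for k,p in pts.items():print(n,k,depth(s,p).round(3))
P=cloud(b).reshape(-1,3)
for i in range(5,-8,-1):
    for x0 in(.1,.2,.3,.4,.5):
        m=(abs(P[:,0]-x0-.05)<.05)&(abs(P[:,1]-i*.1)<.05); print('%.2f'%(P[m,2].max() if m.any() else -1),end=' ')
    print('y',i/10)
shift([.45,.25,.231],93.3)
E
```

```text
top brown [[ 0.504 -0.253  0.108]]
top orange [[ 0.363 -0.252  0.111]]
top slug [[ 0.597 -0.21   0.085]]
top offcut [[ 0.521 -0.357  0.047]]
scene brown [[ 0.508 -0.249  0.109]]
scene orange [[ 0.359 -0.246  0.109]]
scene slug [[ 0.601 -0.201  0.085]]
0.53 0.63 0.19 0.20 0.19 y 0.5
0.67 0.64 0.02 0.02 0.01 y 0.4
0.67 0.01 0.01 0.02 0.09 y 0.3
0.01 0.01 0.01 0.09 0.09 y 0.2
0.01 0.01 0.01 0.08 0.15 y 0.1
0.02 0.01 1.12 0.02 0.09 y 0.0
0.01 0.01 0.00 0.01 0.01 y -0.1
0.01 0.01 0.11 0.11 0.11 y -0.2
0.01 0.01 0.11 0.11 0.11 y -0.3
0.00 0.00 0.07 0.06 0.06 y -0.4
0.15 0.15 0.15 0.01 0.01 y -0.5
0.15 0.16 0.01 0.09 0.14 y -0.6
0.15 0.15 0.01 0.09 0.14 y -0.7
shift mm [-3.379e+02 -1.614e+02  1.000e-01] roll -0.405 tcp [0.1873 0.5168 0.2309] yang 70.07 t 0.3 wf [ 0.1  0.  -0.1] gap 0.0852 0.0
```

Call:
play_rows --motion '[[0, [-40, -20, 0], -0.05], [0, [-80, -40, 0], -0.1], [0, [-120, -58, 0], -0.15], [0, [-160, -76, 0], -0.2], [0, [-200, -95, 0], -0.25], [0, [-237, -114, 0], -0.3], [0, [-274, -132, 0], -0.35], [0, [-310, -150, 0], -0.405]]' --force 40

```text
time_s: 0.97
ee_pos: [0.4212, 0.2768, 0.2315]
tool_rot: [-0.03, 1.0, 0.0, 0.0]
wrist_force: [1.1, 0.7, -0.2]
finger_gap: 0.0857
grasp_force: 0.0
```

```bash
python3 -c "
from h import *
shift([.436,-.22,.231],93.3)"
```

```text
shift mm [ 1.500e+01 -4.968e+02  3.000e-01] roll 0.002 tcp [0.4212 0.2768 0.2315] yang 93.44 t 0.9667 wf [ 1.1  0.7 -0.2] gap 0.0857 0.0
```

Call:
play_rows --motion '[[0, [1, -40, 0], 0], [0, [2, -80, 0], 0], [0, [4, -120, 0], 0], [0, [6, -160, 0], 0], [0, [7, -200, 0], 0], [0, [9, -240, 0], 0], [0, [10, -280, 0], 0], [0, [11, -320, 0], 0]]'

```text
time_s: 1.63
ee_pos: [0.427, -0.0435, 0.2316]
tool_rot: [-0.029, 1.0, 0.0, 0.0]
wrist_force: [0.9, 0.4, -0.1]
finger_gap: 0.0853
grasp_force: 0.0
```

Call:
play_rows --motion '[[0, [1, -40, 0], 0], [0, [2, -80, 0], 0], [0, [3, -120, 0], 0], [0, [4, -150, 0], 0], [0, [4, -170, 0], 0], [0, [4, -177, 0], 0], [0, [4, -177, 0], 0], [0, [4, -177, 0], 0]]'

```text
time_s: 2.3
ee_pos: [0.4338, -0.2171, 0.231]
tool_rot: [-0.029, 1.0, 0.001, -0.0]
wrist_force: [-0.2, -0.1, -0.7]
finger_gap: 0.0851
grasp_force: 0.0
```

```bash
python3 -c "
from h import *
shift([.4355,-.22,.053],93.3)"
```

```text
shift mm [ -1.6  -3.2 178. ] roll 0.001 tcp [ 0.4338 -0.2171  0.231 ] yang 93.34 t 2.3 wf [-0.2 -0.1 -0.7] gap 0.0851 0.0
```

Call:
play_rows --motion '[[0, [-2, -3, 25], 0], [0, [-2, -3, 55], 0], [0, [-2, -3, 85], 0], [0, [-2, -3, 115], 0], [0, [-2, -3, 145], 0], [0, [-2, -3, 165], 0], [0, [-2, -3, 178], 0], [0.3, [-2, -3, 178], 0]]'

```text
time_s: 2.97
ee_pos: [0.434, -0.2169, 0.0503]
tool_rot: [-0.031, 1.0, 0.002, -0.003]
wrist_force: [-0.2, -0.3, -0.4]
finger_gap: 0.0756
grasp_force: 0.0
```

Call:
play_rows --motion '[[0.5, [0, 0, 0], 0], [0.6, [0, 0, 0], 0], [0.7, [0, 0, 0], 0], [0.8, [0, 0, 0], 0], [1, [0, 0, 0], 0], [1, [0, 0, 0], 0], [1, [0, 0, 0], 0], [1, [0, 0, 0], 0]]' --force 50

```text
time_s: 3.63
ee_pos: [0.4371, -0.2213, 0.0548]
tool_rot: [-0.029, 1.0, 0.0, 0.001]
wrist_force: [0.6, 2.6, 6.1]
finger_gap: 0.0293
grasp_force: 49.2
```

```bash
python3 -c "
from h import *
shift([.4355,-.22,.053],93.3)"
```

```text
shift mm [1.5 1.4 1.8] roll 0.000 tcp [ 0.4371 -0.2213  0.0548] yang 93.3 t 3.6333 wf [0.6 2.6 6.1] gap 0.0293 49.1944883717224
```

Call:
play_rows --motion '[[1, [0, 0, -10], 0], [1, [0, 0, -30], 0], [1, [0, 0, -60], 0], [1, [0, 0, -90], 0], [1, [0, 0, -120], 0], [1, [0, 0, -150], 0], [1, [0, 0, -170], 0], [1, [0, 0, -180], 0]]'

```text
time_s: 4.3
ee_pos: [0.4368, -0.2228, 0.237]
tool_rot: [-0.028, 1.0, -0.001, 0.003]
wrist_force: [0.5, 0.7, -0.7]
finger_gap: 0.0296
grasp_force: 49.6
```

```bash
python3 - <<'E'
from h import *
a=snap('scene','lift_s.png');b=snap('top')
cv2.imwrite('pics/lift.png',np.vstack([cv2.resize(a['frame'][60:240,160:360],None,fx=3,fy=3)])[:,:,::-1])
shift([.5465,.1035,.235],93.3)
E
```

```text
shift mm [-1.283e+02  3.190e+02  2.000e-01] roll -0.001 tcp [ 0.4366 -0.2223  0.2352] yang 93.26 t 4.4 wf [ 0.  -0.8 -1. ] gap 0.0295 49.5245186984539
```

View pics/lift.png

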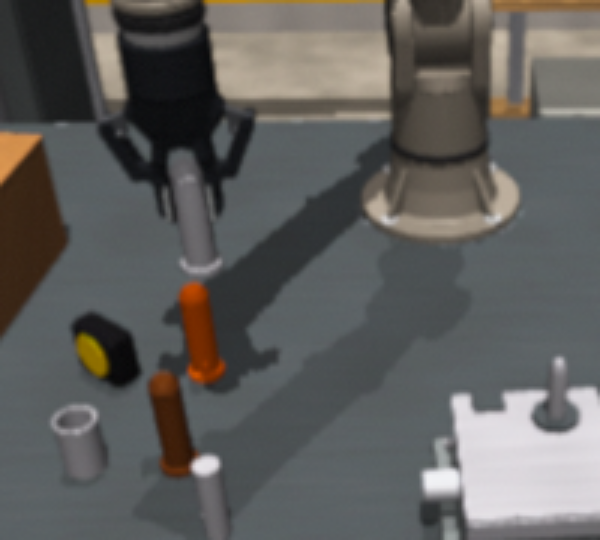

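The picture shows the handle held upright in the fingers, with its collar at (200,268). The neighbours are undisturbed. I'll carry it over the spigot.

Call:
play_rows --motion '[[1, [-6, 15, 0], 0], [1, [-20, 50, 0], 0], [1, [-36, 90, 0], 0], [1, [-52, 130, 0], 0], [1, [-68, 170, 0], 0], [1, [-84, 210, 0], 0], [1, [-100, 245, 0], 0], [1, [-112, 278, 0], 0]]'

```text
time_s: 5.07
ee_pos: [0.5309, 0.0653, 0.2309]
tool_rot: [-0.029, 1.0, -0.0, -0.002]
wrist_force: [0.3, -0.6, -0.7]
finger_gap: 0.0297
grasp_force: 49.6
```

Call:
play_rows --motion '[[1, [-6, 17, 0], 0], [1, [-11, 30, 0], 0], [1, [-15, 39, 0], 0], [1, [-16, 41, 0], 0], [1, [-16, 41, 0], 0], [1, [-16, 41, 0], 0], [1, [-16, 41, 0], 0]]'

```text
time_s: 5.65
ee_pos: [0.5452, 0.1019, 0.2335]
tool_rot: [-0.027, 1.0, -0.0, 0.0]
wrist_force: [-0.1, 0.4, -0.7]
finger_gap: 0.0294
grasp_force: 49.6
```

```bash
python3 - <<'E'
from h import *
shift([.5465,.1035,.235],93.3)
a=snap('scene');b=snap('top')
cv2.imwrite('pics/over.png',np.hstack([cv2.resize(a['frame'][110:220,300:400],None,fx=4,fy=4),cv2.resize(b['frame'][150:260,260:360],None,fx=4,fy=4)])[:,:,::-1])
for n,s in(('scene',a),('top',b)):
    P=cloud(s); c=np.array([.5465,.1035])
    near=np.hypot(P[...,0]-c[0],P[...,1]-c[1])<.04
    for lo,hi in((.1,.145),(.16,.176),(.178,.185),(.185,.192),(.192,.2),(.2,.21),(.25,.29)):
        m=near&(P[...,2]>lo)&(P[...,2]<hi); q=P[m]; 
        if len(q): vu=np.argwhere(m); print(n,lo,hi,len(q),'mean',q.mean(0).round(4),'min',q.min(0).round(4),'max',q.max(0).round(4),'px',vu.min(0)[::-1],vu.max(0)[::-1])
E
```

```text
shift mm [-1.4  1.5 -1.5] roll -0.004 tcp [0.5452 0.1019 0.2335] yang 93.08 t 5.65 wf [-0.1  0.4 -0.7] gap 0.0294 49.60728110745549
scene 0.1 0.145 89 mean [0.5511 0.1038 0.1234] min [0.5442 0.0955 0.1001] max [0.5577 0.1135 0.145 ] px [342 182] [349 197]
scene 0.178 0.185 21 mean [0.5547 0.0999 0.1821] min [0.5409 0.0844 0.1786] max [0.5612 0.121  0.185 ] px [339 169] [353 174]
scene 0.185 0.192 61 mean [0.5519 0.1027 0.1882] min [0.5317 0.0845 0.1853] max [0.561  0.1216 0.192 ] px [339 166] [353 173]
scene 0.192 0.2 25 mean [0.5524 0.1029 0.1964] min [0.5432 0.089  0.1925] max [0.5581 0.1174 0.1998] px [341 165] [352 169]
scene 0.2 0.21 37 mean [0.5519 0.1015 0.2049] min [0.5392 0.0889 0.2002] max [0.5577 0.1173 0.2097] px [341 161] [352 167]
scene 0.25 0.29 398 mean [0.5523 0.1034 0.2735] min [0.5334 0.0672 0.2501] max [0.5622 0.141  0.29  ] px [334 133] [364 151]
top 0.25 0.29 11 mean [0.5436 0.0669 0.2869] min [0.5371 0.0641 0.2834] max [0.5485 0.0695 0.2889] px [314 191] [316 196]
```

View pics/over.png

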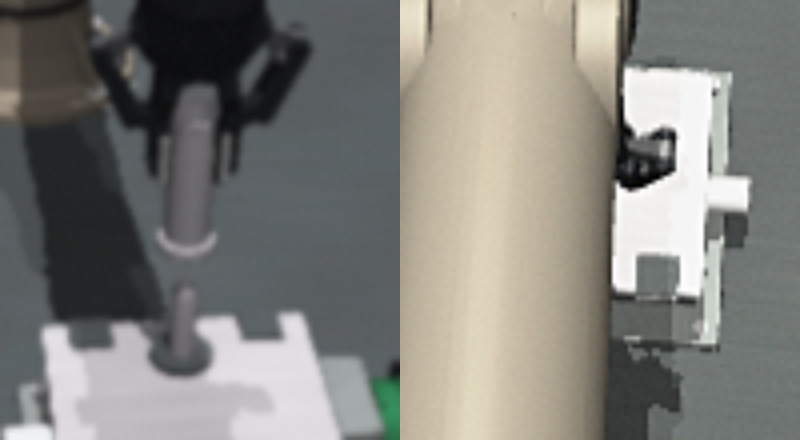

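The scene view shows the collar (crop 187,240) directly over the spigot (crop 183,310). From the depth points the handle is about 4 mm short in x and 1 mm short in y, so I'll correct that and lower it.

Call:
play_rows --motion '[[1, [-4, 1, 0], 0], [1, [-4, 1, 0], 0], [1, [-4, 1, 8], 0], [1, [-4, 1, 16], 0], [1, [-4, 1, 24], 0], [1, [-4, 1, 30], 0], [1, [-4, 1, 34], 0], [1, [-4, 1, 34], 0]]'

```text
time_s: 6.42
ee_pos: [0.5486, 0.1051, 0.1979]
tool_rot: [-0.028, 1.0, -0.001, -0.001]
wrist_force: [0.1, -0.5, -2.4]
finger_gap: 0.0296
grasp_force: 49.6
```

```bash
python3 - <<'E'
from h import *
shift([.5465,.1035,.145],93.3)
a=snap('scene'); P=cloud(a)
near=np.hypot(P[...,0]-.5465,P[...,1]-.1035)<.04
for lo,hi in((.1,.14),(.152,.162),(.165,.18),(.18,.2)):
    q=P[near&(P[...,2]>lo)&(P[...,2]<hi)]
    if len(q): print(lo,hi,len(q),'mean',q.mean(0).round(4),'min',q.min(0).round(4),'max',q.max(0).round(4))
E
```

```text
shift mm [ 2.  -1.4 52.9] roll -0.001 tcp [0.5486 0.1051 0.1979] yang 93.27 t 6.4167 wf [ 0.1 -0.5 -2.4] gap 0.0296 49.60814919322729
0.1 0.14 66 mean [0.5517 0.1034 0.1176] min [0.544  0.0955 0.1006] max [0.5564 0.1133 0.1351]
0.152 0.162 50 mean [0.5538 0.1071 0.1555] min [0.5326 0.0881 0.152 ] max [0.564  0.1257 0.1615]
0.165 0.18 53 mean [0.5555 0.1048 0.1725] min [0.5469 0.0922 0.1651] max [0.5617 0.1212 0.1799]
0.18 0.2 74 mean [0.5559 0.1056 0.1898] min [0.5451 0.092  0.1802] max [0.5625 0.1207 0.1999]
```

Call:
play_rows --motion '[[1, [0, -1.5, 0], 0], [1, [0, -1.5, 3], 0], [1, [0, -1.5, 6], 0], [1, [0, -1.5, 9], 0], [1, [0, -1.5, 12], 0], [1, [0, -1.5, 15], 0], [1, [0, -1.5, 18], 0], [1, [0, -1.5, 20], 0]]'

```text
time_s: 7.13
ee_pos: [0.5491, 0.1041, 0.1788]
tool_rot: [-0.029, 1.0, -0.0, -0.0]
wrist_force: [-0.5, 0.4, -1.2]
finger_gap: 0.0293
grasp_force: 49.6
```

Call:
play_rows --motion '[[1, [0, 0, 4], 0], [1, [0, 0, 8], 0], [1, [0, 0, 12], 0], [1, [0, 0, 16], 0], [1, [0, 0, 20], 0], [1, [0, 0, 24], 0], [1, [0, 0, 26], 0], [1, [0, 0, 26], 0]]'

```text
time_s: 7.8
ee_pos: [0.5489, 0.1042, 0.1526]
tool_rot: [-0.029, 1.0, -0.0, -0.001]
wrist_force: [0.5, -0.1, -0.9]
finger_gap: 0.0293
grasp_force: 49.6
```

Call:
play_rows --motion '[[1, [0, 0, 2], 0], [1, [0, 0, 4], 0], [1, [0, 0, 6], 0], [1, [0, 0, 7], 0], [1, [0, 0, 8], 0], [1, [0, 0, 9], 0], [1, [0, 0, 9], 0]]'

```text
time_s: 8.38
ee_pos: [0.5499, 0.1041, 0.1465]
tool_rot: [-0.029, 1.0, 0.0, 0.001]
wrist_force: [-3.0, -1.1, 8.3]
finger_gap: 0.0296
grasp_force: 50.3
```

Call:
play_rows --motion '[[1, [0, 0, 1], 0], [1, [0, 0, 2], 0], [1, [0, 0, 3], 0], [1, [0, 0, 3], 0], [1, [0, 0, 3], 0]]'

```text
time_s: 8.8
ee_pos: [0.5504, 0.1041, 0.1462]
tool_rot: [-0.029, 1.0, 0.001, 0.002]
wrist_force: [-6.3, -1.2, 20.6]
finger_gap: 0.0296
grasp_force: 51.2
```

```bash
python3 - <<'E'
from h import *
shift([.5465,.1035,.145],93.3)
a=snap('scene'); P=cloud(a); b=snap('top')
cv2.imwrite('pics/seat.png',cv2.resize(a['frame'][130:270,280:440],None,fx=4,fy=4,interpolation=2)[:,:,::-1])
near=np.hypot(P[...,0]-.5465,P[...,1]-.1035)<.045
for lo,hi in((.088,.094),(.094,.103),(.105,.13)):
    q=P[near&(P[...,2]>lo)&(P[...,2]<hi)]
    if len(q): print(lo,hi,len(q),'mean',q.mean(0).round(4),'min',q.min(0).round(4),'max',q.max(0).round(4))
E
```

```text
shift mm [ 3.9 -0.3  1.2] roll -0.000 tcp [0.5504 0.1041 0.1462] yang 93.29 t 8.8 wf [-6.3 -1.2 20.6] gap 0.0296 51.19206511415541
0.088 0.094 73 mean [0.5512 0.0997 0.0899] min [0.5085 0.0601 0.088 ] max [0.5898 0.1428 0.0939]
0.094 0.103 60 mean [0.5574 0.1032 0.0989] min [0.5404 0.0847 0.0941] max [0.5694 0.1232 0.1028]
0.105 0.13 76 mean [0.5573 0.1046 0.1173] min [0.5496 0.0914 0.1051] max [0.5627 0.1195 0.1287]
```

View pics/seat.png

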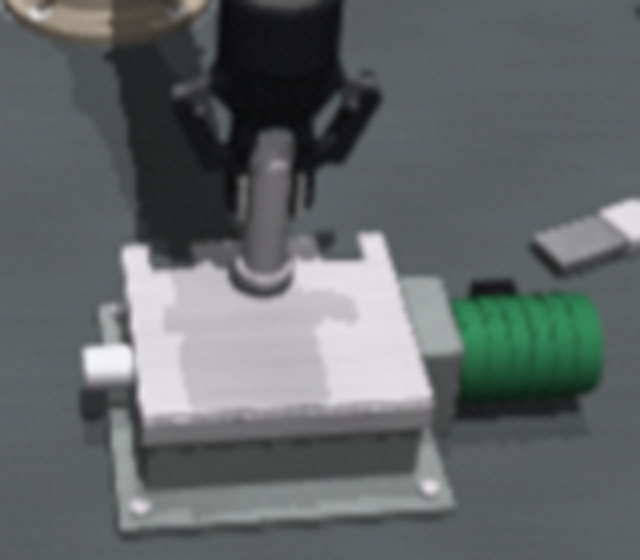

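The picture shows the collar sitting on the boss (crop 265,275), and it stops firm at about 20 N, so the sleeve is home. Now I'll swing along the arc, letting the sleeve pivot in the pads.

Call:
play_rows --motion '[[1, [3.6, 0, -1.7], 0], [1, [7.2, 0, -3.2], 0], [1, [11, 0, -4.5], 0], [1, [14.7, 0, -5.7], 0], [1, [18.5, 0, -6.7], 0], [1, [22.3, 0, -7.6], 0], [1, [22.3, 0, -7.6], 0]]' --force 40

```text
time_s: 9.48
ee_pos: [0.5348, 0.1032, 0.1521]
tool_rot: [-0.028, 1.0, 0.001, 0.01]
wrist_force: [11.0, 0.0, -1.1]
finger_gap: 0.0296
grasp_force: 49.8
```

```bash
cat >> h.py <<'E'
def guard(png=None):
    s=snap('scene'); P=cloud(s)
    if png: cv2.imwrite('pics/'+png,cv2.resize(s['frame'][80:260,240:440],None,fx=3,fy=3,interpolation=2)[:,:,::-1])
    ca,sa=np.cos(np.radians(3.3)),np.sin(np.radians(3.3))
    h=np.array([.5465-.04*ca,.1035-.04*sa]); X=(P[...,0]-h[0])*ca+(P[...,1]-h[1])*sa; Y=-(P[...,0]-h[0])*sa+(P[...,1]-h[1])*ca; Z=P[...,2]-.081
    m=(abs(Y)<.085)&(X>-.02)&(X<.19)&(Z>0.008)&(np.hypot(X,Z)<.19)
    br=s['frame'].min(2)>110
    m&=br&(abs(Y)>.03); x,z=X[m],Z[m]
    for _ in range(4):
        A=np.polyfit(x,z,1) if np.ptp(x)>np.ptp(z) else None
        if A is None: B=np.polyfit(z,x,1); A=np.array([1/B[0],-B[1]/B[0]])
        d=abs(z-A[0]*x-A[1])/np.hypot(1,A[0]); k=d<max(.003,np.median(d)*2); x,z=x[k],z[k]
    print('guard deg',np.degrees(np.arctan(A[0])).round(2),'offset',(A[1]/np.hypot(1,A[0])).round(4),len(x),'extent',np.hypot(x,z).max().round(3))
    # sleeve axis: side silhouette in hinge frame
    q=(abs(Y)<.016)&(np.hypot(X,Z)<.2)&(X*-0+Z>0.01)
    return s,P,X,Y,Z
E
python3 - <<'E'
from h import *
shift([.5,.1,.15],93.3); guard('g15.png')
E
```

```text
shift mm [35.  -1.2  1.4] roll -0.001 tcp [0.5348 0.1032 0.1521] yang 93.26 t 9.4833 wf [11.   0.  -1.1] gap 0.0296 49.75835901685059
guard deg 7.09 offset 0.007 1228 extent 0.169
```

View pics/g15.png

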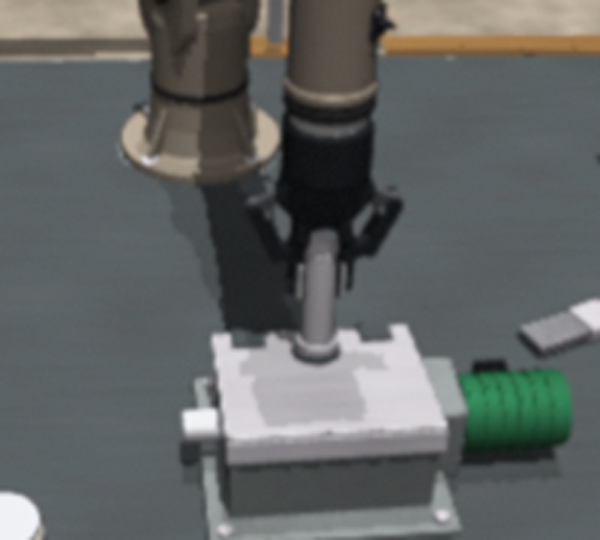

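Guard is opening (about 7°) and the collar is still on the boss at (317,350). Continuing.

Call:
play_rows --motion '[[1, [3.9, 0, -0.7], 0], [1, [7.8, 0, -1.2], 0], [1, [11.7, 0, -1.5], 0], [1, [15.7, 0, -1.7], 0], [1, [19.6, 0, -1.7], 0], [1, [23.6, 0, -1.5], 0], [1, [23.6, 0, -1.5], 0]]'

```text
time_s: 10.12
ee_pos: [0.5135, 0.102, 0.1556]
tool_rot: [-0.028, 1.0, 0.001, 0.012]
wrist_force: [11.0, 0.6, 5.1]
finger_gap: 0.0294
grasp_force: 51.7
```

```bash
python3 - <<'E'
from h import *
shift([.5,.1,.15],93.3); s,P,X,Y,Z=guard()
E
```

```text
shift mm [13.7 -1.2  5.3] roll -0.001 tcp [0.5135 0.102  0.1556] yang 93.25 t 10.1167 wf [11.   0.6  5.1] gap 0.0294 51.65199482347816
guard deg 18.74 offset 0.0073 850 extent 0.169
```

Call:
play_rows --motion '[[1, [3.9, 0, 0.3], 0], [1, [7.8, 0, 0.8], 0], [1, [11.7, 0, 1.5], 0], [1, [15.5, 0, 2.3], 0], [1, [19.3, 0, 3.3], 0], [1, [23.1, 0, 4.5], 0], [1, [23.1, 0, 4.5], 0]]'

```text
time_s: 10.75
ee_pos: [0.4929, 0.1008, 0.1541]
tool_rot: [-0.028, 0.999, 0.002, 0.015]
wrist_force: [10.1, -0.6, 17.7]
finger_gap: 0.0294
grasp_force: 54.5
```

```bash
python3 - <<'E'
from h import *
shift([.5,.1,.15],93.3); s,P,X,Y,Z=guard('g45.png')
E
```

```text
shift mm [-6.9 -1.2  4.3] roll -0.001 tcp [0.4929 0.1008 0.1541] yang 93.23 t 10.75 wf [10.1 -0.6 17.7] gap 0.0294 54.53287214040756
guard deg 27.8 offset 0.0106 511 extent 0.171
```

View pics/g45.png

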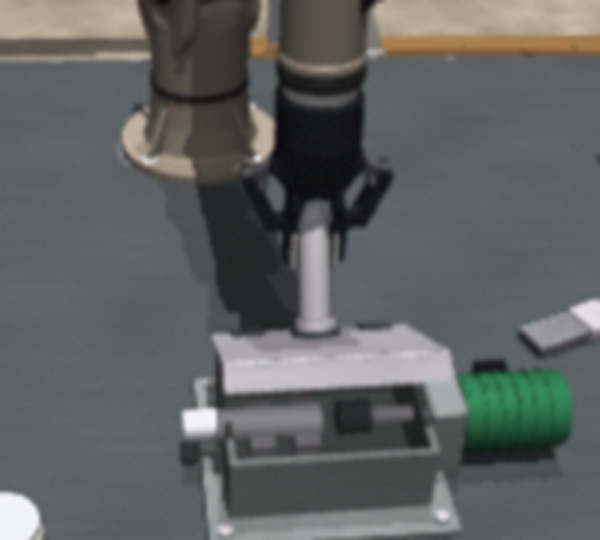

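The guard is clearly open, with its free edge at about (335,365) and the collar still on the boss at (315,327). I'll keep going with better angle measurement.

Call:
play_rows --motion '[[1, [3, 0, 0.4], 0], [1, [6, 0, 0.9], 0], [1, [9, 0, 1.5], 0], [1, [12, 0, 2.2], 0], [1, [14, 0, 2.8], 0], [1, [14, 0, 2.8], 0], [1, [14, 0, 2.8], 0]]'

```text
time_s: 11.38
ee_pos: [0.476, 0.0998, 0.1496]
tool_rot: [-0.028, 1.0, 0.002, 0.011]
wrist_force: [4.2, -1.1, 16.2]
finger_gap: 0.0293
grasp_force: 52.8
```

```bash
cat >> h.py <<'E'
def ang2():
    import io,contextlib
    s,P,X,Y,Z=guard()
    th=[]
    r=np.hypot(X,Z); m=(abs(Y)<.085)&(abs(Y)>.03)&(X>0)&(Z>.01)&(s['frame'].min(2)>90)
    mm=m&(r>.06)&(r<.155); 
    t=np.degrees(np.arctan2(Z[mm],X[mm])-np.arcsin(.0055/r[mm])); print('n',mm.sum(),'theta pct',np.percentile(t,[10,25,50,75,90]).round(1))
    e=m&(r>.155)&(r<.18); t=np.degrees(np.arctan2(Z[e],X[e])); print('edge',e.sum(),np.percentile(t,[5,25,50,75,95]).round(1),'Zmax',Z[e].max().round(4) if e.any() else 0)
    print('Z vs rows: max-Z per bright col', np.round(np.percentile(Z[m],[90,98]),4))
    T=env.state()['ee_pos']; v=np.array([T[0]-.5486+.04,T[2]+.0187-.081]); print('sleeve est',np.degrees(np.arctan2(v[1],v[0])).round(1)-64.5,'R',np.linalg.norm(v).round(4))
    return s,X,Y,Z
E
python3 - <<'E'
from h import *
shift([.5,.1,.15],93.3); ang2()
E
```

```text
shift mm [-24.   -1.2   0.1] roll -0.001 tcp [0.476  0.0998 0.1496] yang 93.24 t 11.3833 wf [ 4.2 -1.1 16.2] gap 0.0293 52.7549545140937
guard deg -40.3 offset 0.1634 384 extent 0.171Traceback (most recent call last):
  File "<stdin>", line 2, in <module>
  File "h.py", line 51, in ang2
    t=np.degrees(np.arctan2(Z[mm],X[mm])-np.arcsin(.0055/r[mm])); print('n',mm.sum(),'theta pct',np.percentile(t,[10,25,50,75,90]).round(1))
                                                                                                 ~~~~~~~~~~~~~^^^^^^^^^^^^^^^^^^^^
    return _quantile_unchecked(
        a, q, axis, out, overwrite_input, method, keepdims, weights)
    return _ureduce(a,
                    func=_quantile_ureduce_func,
    ...<5 lines>...
                    overwrite_input=overwrite_input,
                    method=method)
    r = func(a, **kwargs)
    result = _quantile(arr,
                       quantiles=q,
    ...<2 lines>...
                       out=out,
                       weights=wgt)
    slices_having_nans = np.isnan(arr[-1, ...])
                                  ~~~^^^^^^^^^
IndexError: index -1 is out of bounds for axis 0 with size 0
```

```bash
python3 - <<'E'
from h import *
s,P,X,Y,Z=guard('g50.png')
for v in range(150,235,2):
    for nm,sl in (('y-',(-.07,-.05)),('y+',(.05,.07))):
        m=(Y[v]>sl[0])&(Y[v]<sl[1])&(np.hypot(X[v],Z[v])<.2)&(Z[v]>-.03)
        if m.any(): print(v,nm,m.sum(),(X[v][m].mean()*1000).round(1),(Z[v][m].mean()*1000).round(1),s['frame'][v][m].mean().round(),end=' | ')
    print() if v%4==2 else 0
E
```

```text
guard deg -38.94 offset 0.1622 395 extent 0.171









186 y+ 8 120.6 110.5 180.0 | 
188 y- 2 118.6 110.4 124.0 | 188 y+ 9 126.5 108.9 212.0 | 190 y- 9 125.2 109.9 217.0 | 190 y+ 8 128.9 104.5 211.0 | 
192 y- 9 128.6 106.5 222.0 | 192 y+ 8 133.3 101.9 213.0 | 194 y- 8 131.5 102.5 223.0 | 194 y+ 8 135.7 97.6 212.0 | 
196 y- 8 134.3 98.6 221.0 | 196 y+ 4 8.3 -14.8 170.0 | 198 y- 4 138.9 96.5 183.0 | 198 y+ 7 6.9 -23.0 60.0 | 
200 y- 7 6.8 -22.0 71.0 | 202 y- 4 7.1 -29.3 52.0 | 


214 y- 6 59.9 -27.9 76.0 | 
216 y- 8 80.9 -16.0 109.0 | 216 y+ 7 84.6 -22.0 99.0 | 218 y- 8 88.1 -16.6 131.0 | 218 y+ 8 87.7 -26.7 103.0 | 
220 y- 7 90.9 -21.4 134.0 | 222 y- 7 94.9 -25.1 120.0 | 
226 y- 3 107.0 -28.7 235.0 | 
230 y+ 8 158.9 -2.5 130.0 | 
232 y- 4 156.3 -2.3 114.0 | 232 y+ 8 162.2 -6.3 89.0 | 234 y- 8 162.0 -3.2 124.0 | 234 y+ 7 161.7 -14.0 70.0 |
```

View pics/g50.png

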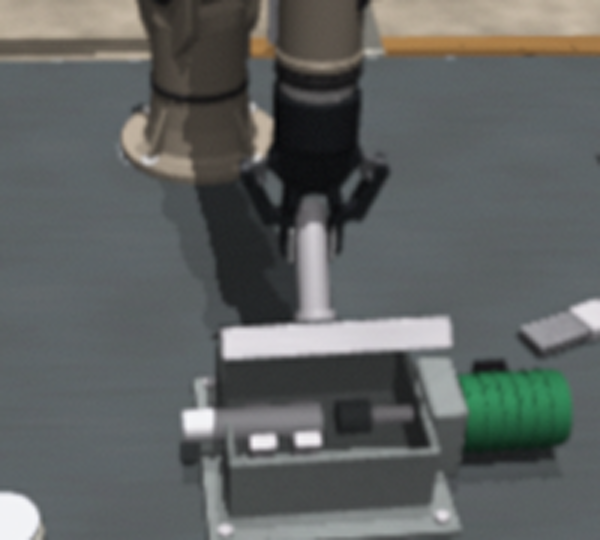

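The picture shows the guard well open. Its front lip runs along (222–452, 325–355) and the collar meets the boss at (318,315). The top camera now faces the plate, so I'll fit its plane there.

```bash
cat >> h.py <<'E'
def topang():
    s=snap('top'); P=cloud(s); ca,sa=np.cos(np.radians(3.3)),np.sin(np.radians(3.3))
    h=np.array([.5465-.04*ca,.1035-.04*sa]); D=P[...,:2]-h
    X=D[...,0]*ca+D[...,1]*sa; Y=-D[...,0]*sa+D[...,1]*ca; Z=P[...,2]-.081
    r=np.hypot(X,Z); m=(abs(Y)<.09)&(r>.05)&(r<.155)&(Z>.02)&(X>.03)&(s['frame'].min(2)>110)
    x,z=X[m],Z[m]; print('n',m.sum(),'Y',np.percentile(Y[m],[5,95]).round(3))
    t=np.degrees(np.arctan2(z,x)-np.arcsin(.005/np.hypot(x,z))); print('radial theta',np.percentile(t,[10,50,90]).round(2))
    c=np.cov(x,z); w,V=np.linalg.eigh(c); print('slope theta',np.degrees(np.arctan(V[1,1]/V[0,1])).round(2),'rms',np.sqrt(w[0]).round(4))
    m=(abs(Y)<.09)&(X>.02)&(Z>.02)&(r<.2)&(s['frame'].min(2)>110); print('rmax',np.percentile(r[m],[95,99,100]).round(4),'Zmax',np.percentile(Z[m],[95,99,100]).round(4))
E
python3 - <<'E'
from h import *
shift([.5,.1,.15],93.3); topang()
E
```

```text
shift mm [-24.   -1.1   0.1] roll -0.001 tcp [0.4759 0.0998 0.1496] yang 93.23 t 11.4833 wf [ 5.3 -2.6 18. ] gap 0.0296 52.76582920923829
n 933 Y [-0.086  0.069]
radial theta [39.31 40.51 41.59]
slope theta 40.66 rms 0.0016
rmax [0.1679 0.1687 0.1692] Zmax [0.1097 0.1115 0.1127]
```

Call:
play_rows --motion '[[1, [1.7, 0, 0.7], 0], [1, [3.4, 0, 1.4], 0], [1, [5.1, 0, 2.1], 0], [1, [6.5, 0, 2.8], 0], [1, [6.5, 0, 2.8], 0], [1, [6.5, 0, 2.8], 0]]'

```text
time_s: 12.03
ee_pos: [0.4687, 0.0994, 0.1466]
tool_rot: [-0.028, 1.0, 0.002, 0.01]
wrist_force: [3.1, -1.8, 17.6]
finger_gap: 0.0294
grasp_force: 51.1
```

```bash
python3 - <<'E'
from h import *
shift([.5,.1,.15],93.3); topang()
E
```

```text
shift mm [-31.3  -1.2  -2.8] roll -0.001 tcp [0.4687 0.0994 0.1466] yang 93.23 t 12.0333 wf [ 3.1 -1.8 17.6] gap 0.0294 51.117273294366896
n 1012 Y [-0.086  0.074]
radial theta [43.94 44.91 45.92]
slope theta 45.11 rms 0.0016
rmax [0.1681 0.1688 0.1701] Zmax [0.1189 0.1206 0.1223]
```

Call:
play_rows --motion '[[1, [0, 0, 0], 0], [1, [0, 0, 0], 0], [1, [0, 0, 0], 0], [1, [0, 0, 0], 0], [1, [0, 0, 0], 0], [1, [0, 0, 0], 0], [1, [0, 0, 0], 0], [1, [0, 0, 0], 0]]'

```text
time_s: 12.75
ee_pos: [0.4687, 0.0994, 0.1466]
tool_rot: [-0.028, 1.0, 0.002, 0.01]
wrist_force: [2.7, -1.5, 18.2]
finger_gap: 0.0297
grasp_force: 51.1
```

```bash
python3 - <<'E'
from h import *
shift([.5,.1,.15],93.3); topang()
a=snap('scene');b=snap('top');t=np.radians(45)
for n,s in(('scene',a),('top',b)):
    P=cloud(s); ca,sa=np.cos(np.radians(3.3)),np.sin(np.radians(3.3)); D=P[...,:2]-np.array([.5465-.04*ca,.1035-.04*sa])
    X=D[...,0]*ca+D[...,1]*sa; Y=-D[...,0]*sa+D[...,1]*ca; Z=P[...,2]-.081
    u=X*np.cos(t)+Z*np.sin(t); w=-X*np.sin(t)+Z*np.cos(t)
    for lo in np.arange(.004,.13,.004):
        m=(abs(Y)<.03)&(w>lo)&(w<=lo+.004)&(u>.01)&(u<.075)
        if m.any(): print(n,'w',round(lo*1000),m.sum(),'u',(u[m].min()*1000).round(1),(u[m].max()*1000).round(1),'Y',(Y[m].min()*1000).round(1),(Y[m].max()*1000).round(1))
c1=cv2.resize(a['frame'][130:210,300:380],None,fx=5,fy=5,interpolation=2);c2=cv2.resize(b['frame'][165:245,265:345],None,fx=5,fy=5,interpolation=2)
cv2.imwrite('pics/end.png',np.hstack([c1,c2])[:,:,::-1])
E
```

```text
shift mm [-31.4  -1.2  -2.7] roll -0.001 tcp [0.4687 0.0994 0.1466] yang 93.23 t 12.75 wf [ 2.7 -1.5 18.2] gap 0.0297 51.1152590950951
n 1019 Y [-0.086  0.074]
radial theta [43.86 44.94 45.95]
slope theta 45.04 rms 0.0016
rmax [0.1681 0.1689 0.1699] Zmax [0.1189 0.1207 0.1226]
scene w 20 13 u 47.3 55.9 Y -14.7 13.2
scene w 24 12 u 42.3 55.3 Y -11.3 13.1
scene w 28 19 u 39.6 55.3 Y -13.2 14.0
scene w 32 13 u 36.8 53.3 Y -12.4 14.1
scene w 36 19 u 39.3 56.6 Y -12.6 14.5
scene w 40 14 u 39.1 54.0 Y -12.1 14.7
scene w 44 17 u 40.2 56.5 Y -12.4 14.9
scene w 48 16 u 41.0 54.3 Y -11.8 15.8
scene w 52 16 u 42.3 55.3 Y -12.1 16.0
scene w 56 17 u 42.3 54.0 Y -11.7 16.2
scene w 60 12 u 42.0 56.6 Y -11.2 13.1
scene w 64 17 u 44.5 55.0 Y -11.2 13.4
scene w 68 21 u 30.2 55.5 Y -17.9 21.0
scene w 72 29 u 29.1 56.2 Y -23.3 27.4
scene w 76 29 u 30.6 56.3 Y -26.1 29.6
scene w 80 33 u 33.5 54.6 Y -26.0 27.5
scene w 84 34 u 34.8 54.7 Y -26.4 29.8
scene w 88 33 u 38.9 57.2 Y -26.3 29.4
scene w 92 36 u 45.2 64.2 Y -26.6 29.1
scene w 96 32 u 39.7 65.8 Y -27.0 27.0
scene w 100 35 u 38.8 66.8 Y -29.6 29.8
scene w 104 34 u 38.2 74.3 Y -29.7 26.7
scene w 108 27 u 45.2 74.3 Y -29.2 26.6
scene w 112 15 u 43.7 57.2 Y -28.7 19.1
scene w 116 9 u 45.4 52.6 Y -25.1 11.3
scene w 120 11 u 43.5 71.6 Y -24.8 15.8
scene w 124 3 u 60.1 70.1 Y -23.1 -21.2
scene w 128 2 u 60.5 67.4 Y -22.6 -20.7
```

View pics/end.png

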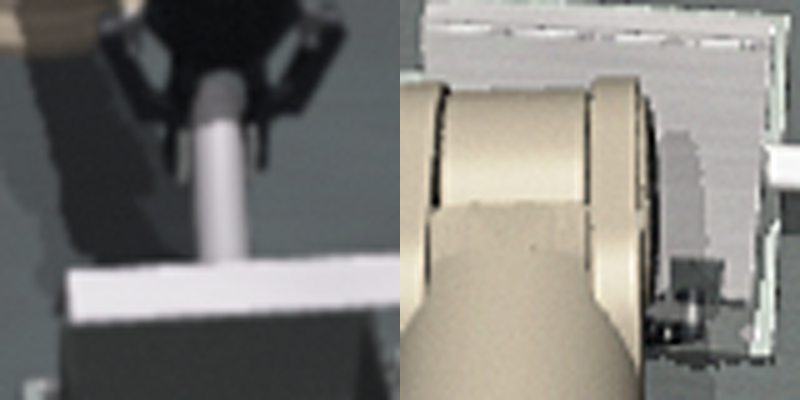

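```bash
python3 - <<'E'
from h import *
s=snap('scene');t=np.radians(45)
P=cloud(s); ca,sa=np.cos(np.radians(3.3)),np.sin(np.radians(3.3)); D=P[...,:2]-np.array([.5465-.04*ca,.1035-.04*sa])
X=D[...,0]*ca+D[...,1]*sa; Y=-D[...,0]*sa+D[...,1]*ca; Z=P[...,2]-.081
u=X*np.cos(t)+Z*np.sin(t); w=-X*np.sin(t)+Z*np.cos(t)
col=344
for v in range(140,184,1):
    print(v,s['frame'][v,col],(u[v,col]*1000).round(1),(w[v,col]*1000).round(1),(Y[v,col]*1000).round(1))
E
```

```text
140 [15 16 16] 91.9 127.0 0.5
141 [15 16 17] 87.9 125.2 0.9
142 [15 15 17] 81.6 123.9 1.7
143 [29 33 34] 85.0 120.5 1.0
144 [64 69 71] -315.2 206.2 59.4
145 [87 91 93] -305.4 200.3 57.7
146 [94 95 97] 52.2 119.5 5.2
147 [ 99  98 100] 49.4 117.3 5.5
148 [99 97 99] 51.2 114.1 5.0
149 [98 95 99] 48.0 112.0 5.3
150 [101  98 102] 49.6 108.9 4.9
151 [105 103 107] 51.9 105.7 4.3
152 [105 103 108] 54.0 102.5 3.8
153 [125 123 126] 53.2 99.9 3.8
154 [176 173 177] 54.2 96.9 3.4
155 [210 206 210] 51.3 94.7 3.7
156 [215 210 216] 49.9 92.2 3.7
157 [214 210 215] 52.5 88.9 3.1
158 [214 210 215] 54.9 85.7 2.6
159 [213 210 214] 1110.3 -108.6 -149.4
160 [212 209 213] 51.5 80.8 2.7
161 [213 209 214] 51.4 78.1 2.5
162 [212 208 213] 50.3 75.5 2.5
163 [212 207 213] 53.0 72.3 1.9
164 [211 208 212] 54.8 69.2 1.5
165 [209 206 210] 53.2 66.8 1.6
166 [209 205 211] 49.1 64.7 1.9
167 [209 205 210] 55.5 60.9 0.9
168 [207 203 208] 53.3 58.5 1.0
169 [206 202 207] 55.1 55.5 0.5
170 [206 203 207] 52.1 53.2 0.8
171 [206 203 207] 55.1 50.0 0.2
172 [205 202 206] 56.9 47.0 -0.3
173 [204 201 206] 56.5 44.3 -0.4
174 [204 200 205] 55.0 41.8 -0.4
175 [204 200 205] 50.7 39.7 0.1
176 [202 198 203] 50.7 36.9 -0.1
177 [202 199 204] 48.7 34.4 -0.0
178 [202 198 203] 50.7 31.5 -0.5
179 [201 196 202] 51.4 28.6 -0.8
180 [199 194 200] 51.7 25.8 -1.0
181 [198 195 200] 50.1 23.3 -1.0
182 [210 206 212] 164.1 6.7 -17.1
183 [224 221 226] 162.8 4.4 -17.1
```

```bash
python3 -c "
from bench import env
print(env.hand_in())"
```

```text
the job is handed in; nothing more can be done
None
```

I handed the job in at about 13 s with the sleeve fully home and still gripped, and the guard steady at 45° (45.0° by the top camera). I saw no bystander move, but I did not re-measure them at the end.

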